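Zero a coffee grinder's burrs and back off two turns for the French press

TASK

Set the coffee grinder for the French press: draw the red crank handle out of the tool stand, plug it upright and fully home into the brass socket on the grinder's handwheel, and with it turn the wheel clockwise (seen from above) until it comes up against its stop, where the burrs touch; do not force it there. Then back the wheel off, counter-clockwise, exactly two full turns, and finish with the gripper still holding the handle in its socket at that setting. Leave the brush, the wooden paddle, the French press and the coffee jar as they stand.

Things in the scene. Friction and masses are not known exactly. Their poses are not given: they have to be found in the camera images.
- wheel (a joint): the grinder's handwheel, 126 mm across, upright axis: its turn in rad, 0 = at its hard stop (burrs touching), growing counter-clockwise seen from above; one turn is 6.283. It starts a quarter to one and a third turns open, opens to three turns, needs 2 to 4 N at the socket to move and stays put. Its white line, across from the socket, meets the red pointer at the grinder's front at each full turn
- wheel_axis (a point): point on the handwheel's axis, level with the socket's mouth (215 mm above the worktop, 25 mm above the wheel's rim); z up, x towards the socket, turning with the wheel. The wheel does not rise; only the brass stem in its hub, 11 mm across, rises 4 mm a turn.
- wheel_socket (a point): the centre of the mouth of the brass socket, an upright tube on the handwheel 46 mm from its axis: bore 16 mm wide and 26 mm deep, widening to 21 mm at the mouth, 33 mm across outside; z up
- grinder: the white and dark coffee grinder, heavy, fixed: foot 225 x 150 mm, origin on the worktop straight under the wheel's axis, x from the outlet and cup at the front to the clear feed funnel at the back (72 mm across, rim 190 mm above the worktop, centred 104 mm behind the wheel's axis). Only the brass socket (215 mm) and the stem in the wheel's hub (at most 206 mm) stand higher than 190 mm
- crank_handle: the loose crank handle, 82 mm long, 90 g: red barrel grip 23 mm across, 54 mm long, above a steel collar 28 x 4 mm and a round steel shank 13 mm across, 24 mm long, chamfered. Origin at the shank's lower end, z up to the grip. Starts upright in one hole of the stand, collar on the stand; in the socket the collar rests on the mouth and the shank turns freely while the grip is held
- handle_grip (a point): the middle of the red barrel grip, on the handle's axis, 55 mm above its lower end, 71 mm above the worktop at the start
- handle_tip (a point): the lower end of the handle's shank; when home in the socket it is 24 mm below the socket's mouth
- stand: the dark wooden tool stand, fixed, 170 x 66 x 40 mm high, origin on the worktop under its middle; its three holes (16 mm wide, 28 mm deep) lie along its x axis at -55, 0 and +55 mm, so there is free room for fingers on its two long sides (+y and -y)
- brush: bystander: grinder brush with a pale wooden handle and grey bristles, 30 mm across, its top 105 mm above the worktop, upright in another hole of the stand; origin at its lower end
- paddle: bystander: flat wooden stirring paddle, 30 mm wide, its top 104 mm above the worktop, upright in the third hole of the stand; origin at its lower end
- cafetiere: bystander: glass French press, 100 x 149 mm, 225 mm high, on the worktop behind; origin under its middle
- coffee_jar: bystander: jar of ground coffee with a pale lid, 86 mm across, 142 mm high, on the worktop behind; origin under its middle. Also round the work: a microwave 275 mm high, from 0.42 m ahead of the robot and from 0.26 m to its right; a cupboard that hangs 575 mm above the worktop, from 0.27 m to its left
Things that resemble listed ones, but are neither listed nor needed, are in the scene too. What is shaped like the crank_handle but blue is not meant.

How it is judged:
By the outcome, as a careful person would: the job done as asked, in the order asked, and still so for the second after the job is handed in, while the arm keeps its last pose, push and grip.
It also fails if it takes over 70 s, if anything falls off the work surface, if the arm or the gripper's body presses on something with over 40 N, if the wrist force passes 120 N, or if a joint passes its speed limit or range.

ROBOT

A 6-joint arm with a two-finger parallel gripper is mounted at the origin on a cart in front of the work surface, level with it; the furniture and walls round the work are solid. World frame = base frame: x ahead of the robot, y to its left, z up, the work surface at z = 0. Lengths are in m, angles in rad, forces in N, time in s.
With the tool pointing down it reaches from about 0.35 to 1 m from the base axis. Payload 7.1 kg.
Tool frame: the origin (TCP) lies midway between the tips of the shut fingers; the grasp point (between the pads) lies 19 mm behind it; z points along the fingers, y is the line along which they close (so a half turn about z gives the same grasp; the last joint's range is limited). The gripper opens to 85 mm and grips with 20 to 120 N. Pads are 22 mm wide; open, the fingers measure 114 mm over their backs; the gripper's body (76 mm by 85 mm) begins 54 mm behind the grasp point. The pads swing forward as they close: fully open they stand 13 mm farther back than shut.
Start: joints at [-1.313, 0.423, 1.63, -0, 1.089, -0.019], TCP at [0.171, -0.601, 0.231] pointing down, gripper open.
Joint ranges: [-3, 3], [-0.9, 2.11], [0.09, 2.58], [-1.31, 4.45], [0.11, 2.69], [-2.54, 2.54]. Speed limits (rad/s): [2.39, 2.39, 3.01, 3.14, 3.14, 3.14].

INTERFACE

Orientations are given as a unit quaternion [x, y, z, w].
In Python, from station import manip, cams, job gives the robot as it stands.
- The arm moves only by the shell command python3 -m handwheel 'ROWS' [OPENING]. ROWS is a JSON object whose one key "moves" holds a list of rows, each an object of numbers: "tx", "ty", "tz": the shift along the tool's x, y, z in m; "spin": the turn about the tool's z in degrees. A call has exactly 5 rows; each row is the pose to reach, as a shift and turn from the pose commanded when the call began, along the tool's axes at that moment; what a row does not reach only later rows make up. A row lasts 1/8 s, in which the tool goes at most 62.5 mm and 10.7 degrees, less where a joint would pass 70% of its speed; a pose out of reach is approached as far as the arm can. A call with a gripper value outside its range is refused whole. OPENING is the opening, from -1 (shut) to 1 (fully open), set as the call begins (- or left out, the last holds). The fingers move at their own pace and stop on an object; the grip force is fixed at half the most. Time passes only in rows, so rows that repeat a pose let the fingers close, or fill a call up. It gives the time, the measured TCP pose, the force, the opening and the grip force at its end, in the units of the state.
- manip.read_state(): the state, without advancing time (a new reading comes with each control period).
- cams.get_image(name): name is "side" or "top"; returns a dict with "frame" (400x640x3 uint8, blue, green, red), "K" (3x3 intrinsics, pixels), "R" (3x3) and "t" (3): a world point X has camera coordinates R X + t. Camera axes: x right, y down, z forward; pixel columns grow to the right and rows downward; lengths in m; the calibration is good to about 2 mm. A picture is of the moment at which its call begins. There is no depth.
- job.finish_job(): hands the job in; it is judged then, once.
Trained networks look in the newest picture that a camera, given by its name, has taken for a name from the list of things; names that differ only in an ending like _2 or _b are one class to them, and where a whole thing is asked for, a point or a joint stands for the part that bears it (a point fixed in the world has none). Each returns a list of dicts, best first, with "conf" (0 to 1); they miss things now and then, are a little off and sometimes report something else, mostly with a low value. They report only what shows in the picture. A call takes as long as a camera call. They do not tell look-alikes from the thing itself.
- cams.recognise(camera, target): "centre" ([column, row] in pixels, amid what is visible of it).
- cams.silhouettes(camera, target): "mask" (400x640 bool, what is visible of it) and "centre" ([column, row] in pixels, amid what is visible of it).
The state is a dict: "t": time; "joint_positions": joint angles; "joint_velocities": joint speeds; "effort": joint torques, N m; "eef_pos": TCP position; "ee_rot": TCP orientation; "force": force on the tool from outside, world axes, zero at the start; "torque": the same for the moment, N m; "width": finger opening in m; "finger_force": force on a finger pad.
Only numpy, scipy, OpenCV 4.12 (cv2) and the standard library are available. Lean on these libraries where they do the work, as an engineer would, in place of code of your own. Each camera call takes 0.05 s, during which the arm holds its last target. There are 200 camera calls.

## Working session

There is one attempt and no reset: what is moved stays moved. The work goes in short steps, Python scripts to look and compute and a shell command to move; the robot and the scene stay as the last step left them, time stands still between calls to the robot, and variables do not carry over. Pictures are saved under pics/ and viewed, at most 10 in all, crops included, and the job is handed in when it is done.

```bash
ls; mkdir -p pics; python3 - <<'E'
from station import manip,cams,job
import cv2,numpy as np
s=manip.read_state();print({k:np.round(v,3).tolist() for k,v in s.items()})
for c in("side","top"):
    d=cams.get_image(c);cv2.imwrite(f"pics/{c}0.png",d["frame"]);print(c,np.round(d["K"],1).tolist(),np.round(d["R"],3).tolist(),np.round(d["t"],3).tolist())
    for n in("crank_handle","wheel_socket","wheel","stand","grinder"):
        print(n,[(np.round(r["centre"]).tolist(),round(r["conf"],2)) for r in cams.recognise(c,n)])
E
```

```text
pics
{'t': 0.0, 'joint_positions': [-1.313, 0.424, 1.631, -0.0, 1.089, -0.019], 'joint_velocities': [0.0, 0.002, -0.001, 0.0, -0.001, 0.001], 'effort': [0.0, -55.738, -28.175, -0.0, 0.007, 0.0], 'eef_pos': [0.171, -0.601, 0.231], 'ee_rot': [0.99, 0.138, -0.0, -0.001], 'force': [-0.38, 0.653, 0.11], 'torque': [-0.044, 0.007, 0.006], 'finger_force': 0.0, 'width': 0.085}
side [[409.3, 0.0, 324.6], [0.0, 409.3, 198.1], [0.0, 0.0, 1.0]] [[-0.805, -0.594, 0.006], [-0.367, 0.49, -0.791], [0.467, -0.638, -0.612]] [0.506, 0.288, 0.719]
crank_handle [([370.0, 275.0], 0.78), ([387.0, 245.0], 0.75)]
wheel_socket [([401.0, 150.0], 0.91)]
wheel [([401.0, 151.0], 0.64)]
stand [([349.0, 277.0], 0.98)]
grinder [([396.0, 187.0], 0.81)]
top [[493.8, 0.0, 319.0], [0.0, 493.8, 208.2], [0.0, 0.0, 1.0]] [[0.022, -1.0, 0.017], [-0.99, -0.024, -0.137], [0.137, -0.013, -0.99]] [0.045, 0.567, 1.135]
crank_handle [([330.0, 230.0], 0.65), ([330.0, 266.0], 0.54), ([320.0, 152.0], 0.32)]
wheel_socket [([412.0, 229.0], 0.59), ([291.0, 247.0], 0.24)]
wheel [([413.0, 227.0], 0.86)]
stand [([293.0, 248.0], 0.84), ([284.0, 270.0], 0.59)]
grinder [([401.0, 234.0], 0.84)]
```

View pics/side0.png

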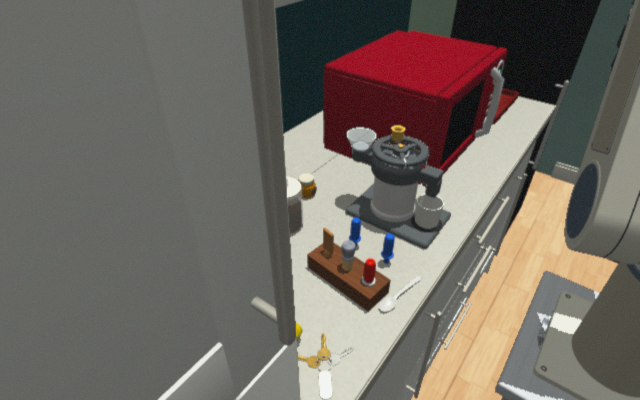

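View pics/top0.png

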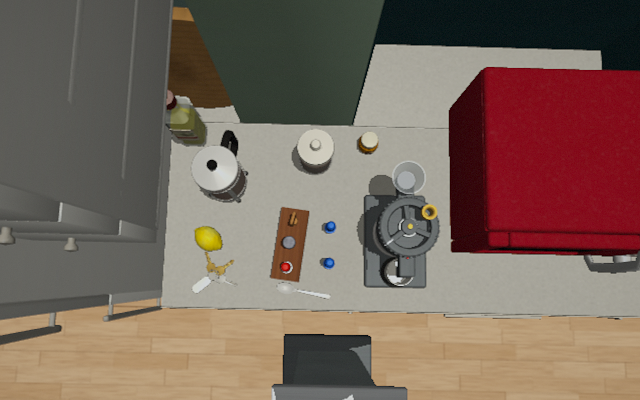

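The red handle is at (286,267) in the top view and (370,268) in the side view. The socket is at about (430,212) top and (398,131) side, and the wheel hub is at (410,227) top. Two blue look-alikes stand at (330,227) and (328,263) top.

```bash
cat > h.py <<'E'
from station import manip,cams,job
import cv2,numpy as np
from scipy.spatial.transform import Rotation as Ro
def shot(c): return cams.get_image(c)
def proj(d,X):
    p=d["K"]@(d["R"]@np.asarray(X,float)+d["t"]);return p[:2]/p[2]
def atz(d,uv,z):
    r=d["R"].T@np.linalg.solve(d["K"],[*uv,1]);c=-d["R"].T@d["t"];return c+r*(z-c[2])/r[2]
def tri(ds,uvs):
    P=[d["K"]@np.c_[d["R"],d["t"]] for d in ds]
    X=cv2.triangulatePoints(P[0],P[1],np.array(uvs[0],float),np.array(uvs[1],float))[:,0];X=X[:3]/X[3]
    return X,[np.round(proj(d,X)-u,1).tolist() for d,u in zip(ds,uvs)]
def blob(d,kind,c,r):
    hsv=cv2.cvtColor(d["frame"],cv2.COLOR_BGR2HSV)
    if kind=="red": m=((hsv[...,0]<6)|(hsv[...,0]>174))&(hsv[...,1]>150)&(hsv[...,2]>80)
    else: m=(hsv[...,0]>15)&(hsv[...,0]<32)&(hsv[...,1]>110)&(hsv[...,2]>90)
    ys,xs=np.nonzero(m);k=np.hypot(xs-c[0],ys-c[1])<r;xs,ys=xs[k],ys[k]
    return np.array([(xs.min()+xs.max())/2,(ys.min()+ys.max())/2]),(xs.min(),xs.max(),ys.min(),ys.max()),len(xs)
def totool(dX):  # world vector -> tool axes
    return Ro.from_quat(manip.read_state()["ee_rot"]).inv().apply(dX)
E
python3 - <<'E'
from h import *
T,S=shot("top"),shot("side")
for k,ct,cs,r in(("red",(286,267),(370,268),14),("brass",(430,212),(398,131),14)):
    a,b=blob(T,k,ct,r),blob(S,k,cs,r);print(k,a,b)
    X,e=tri([T,S],[a[0],b[0]]);print(X.round(4),e)
for n in("stand","wheel","grinder"):
  for c in ("top",):
    for r in cams.silhouettes(c,n)[:1]:
        m=r["mask"].astype(np.uint8);cn=max(cv2.findContours(m,0,1)[0],key=cv2.contourArea);print(n,c,r["conf"],r["centre"],cv2.boundingRect(cn),cv2.minAreaRect(cn))
print("axis@.195",atz(T,(410,227),.2),"stand",atz(T,(290.5,244.5),.04),"blue",atz(T,(328,263),.08))
print("handle @.098",atz(T,blob(T,"red",(286,267),14)[0],.09),"sock@.215",atz(T,blob(T,"brass",(430,212),14)[0],.215))
print("micro",atz(T,(450,105),.275),atz(T,(484,70),.275),atz(T,(452,250),.275),atz(T,(490,230),.275))
def big(d,n,x,y,w,h,s): cv2.imwrite(n,cv2.resize(d["frame"][y:y+h,x:x+w],None,fx=s,fy=s,interpolation=2))
a=cv2.resize(T["frame"][195:290,265:305],None,fx=6,fy=6);b=cv2.resize(T["frame"][180:275,370:445],None,fx=6,fy=6)
cv2.imwrite("pics/c1.png",np.hstack([a,b]))
E
```

```text
red (array([285. , 266.5]), (np.int64(281), np.int64(289), np.int64(263), np.int64(270)), 64) (array([369., 270.]), (np.int64(364), np.int64(374), np.int64(259), np.int64(281)), 217)
[0.4257 0.1324 0.0734] [[0.0, 0.1], [-0.2, -0.0]]
brass (array([429. , 211.5]), (np.int64(422), np.int64(436), np.int64(204), np.int64(219)), 153) (array([398.5, 134.5]), (np.int64(392), np.int64(405), np.int64(125), np.int64(144)), 159)
[ 0.5412 -0.1669  0.1981] [[0.3, 0.7], [-0.9, -0.2]]
stand top 0.94 [293.5, 247.0] (271, 207, 39, 75) ((290.52703857421875, 244.33782958984375), (29.098621368408203, 72.49994659423828), 9.462322235107422)
wheel top 0.94 [410.8, 228.1] (379, 197, 62, 61) ((409.5, 227.0), (60.0, 61.0), 90.0)
grinder top 0.9 [401.4, 231.4] (364, 161, 77, 127) ((402.0, 224.0), (126.0, 76.0), 90.0)
axis@.195 [ 0.50940014 -0.126667    0.2       ] stand [0.47812929 0.1229196  0.04      ] blue [0.43582214 0.03536196 0.08      ]
handle @.098 [0.42562302 0.13159932 0.09      ] sock@.215 [ 0.54023766 -0.16230664  0.215     ]
micro [ 0.74355228 -0.19104657  0.275     ] [ 0.81758796 -0.25975252  0.275     ] [ 0.46001163 -0.19073765  0.275     ] [ 0.4994731  -0.26356645  0.275     ]
```

View pics/c1.png

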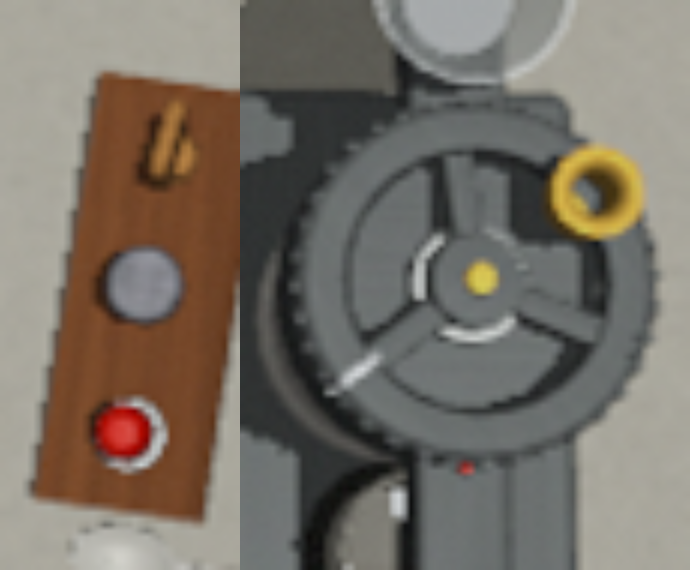

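```bash
cat >> h.py <<'E'
def to(*pts):
    s=manip.read_state()
    for p in pts: print(p,"tool shift",totool(np.array(p)-s["eef_pos"]).round(4))
E
python3 - <<'E'
from h import *
to((.171,-.601,.40),(.42,-.28,.40),(.426,.132,.25))
E
python3 -m handwheel '{"moves":[{"tz":-0.06},{"tz":-0.12},{"tz":-0.17},{"tz":-0.17},{"tz":-0.17}]}' 1
```

```text
(0.171, -0.601, 0.4) tool shift [ 2.000e-04 -1.000e-04 -1.687e-01]
(0.42, -0.28, 0.4) tool shift [ 0.3275 -0.2409 -0.1687]
(0.426, 0.132, 0.25) tool shift [ 0.4458 -0.6356 -0.0187]invalid input
```

```bash
python3 -m handwheel '{"moves":[{"tx":0,"ty":0,"tz":-0.06,"spin":0},{"tx":0,"ty":0,"tz":-0.12,"spin":0},{"tx":0,"ty":0,"tz":-0.17,"spin":0},{"tx":0.05,"ty":-0.03,"tz":-0.17,"spin":0},{"tx":0.1,"ty":-0.06,"tz":-0.17,"spin":0}]}' 1
```

```text
t: 1.48
eef_pos: [0.2511, -0.5155, 0.4021]
ee_rot: [0.991, 0.137, 0.0, 0.001]
force: [0.7, 0.1, -0.1]
width: 0.0854
finger_force: 0.0
```

```bash
python3 -m handwheel '{"moves":[{"tx":0.049,"ty":-0.038,"tz":0,"spin":5},{"tx":0.098,"ty":-0.076,"tz":0,"spin":10},{"tx":0.147,"ty":-0.114,"tz":0,"spin":15},{"tx":0.196,"ty":-0.152,"tz":0,"spin":20},{"tx":0.228,"ty":-0.181,"tz":0,"spin":25.5}]}'
python3 -c "
from h import *
to((.426,.132,.35),(.426,.132,.12))"
```

```text
t: 2.1
eef_pos: [0.4216, -0.2776, 0.4015]
ee_rot: [0.996, -0.085, 0.0, 0.0]
force: [0.8, -0.3, 0.2]
width: 0.0852
finger_force: 0.0
(0.426, 0.132, 0.35) tool shift [-0.065  -0.4044  0.0515]
(0.426, 0.132, 0.12) tool shift [-0.0651 -0.4044  0.2815]
```

```bash
python3 -m handwheel '{"moves":[{"tx":-0.01,"ty":-0.06,"tz":0,"spin":0},{"tx":-0.02,"ty":-0.12,"tz":0,"spin":0},{"tx":-0.03,"ty":-0.18,"tz":0,"spin":0},{"tx":-0.04,"ty":-0.24,"tz":0.02,"spin":0},{"tx":-0.05,"ty":-0.3,"tz":0.04,"spin":0}]}'
python3 -m handwheel '{"moves":[{"tx":-0.007,"ty":-0.052,"tz":0.02,"spin":0},{"tx":-0.015,"ty":-0.104,"tz":0.04,"spin":0},{"tx":-0.015,"ty":-0.104,"tz":0.1,"spin":0},{"tx":-0.015,"ty":-0.104,"tz":0.16,"spin":0},{"tx":-0.015,"ty":-0.104,"tz":0.21,"spin":0}]}'
python3 - <<'E'
from h import *
to((.426,.132,.056))
S,T=shot("side"),shot("top")
cv2.imwrite("pics/s1.png",cv2.resize(S["frame"][180:320,280:440],None,fx=4,fy=4))
E
```

```text
t: 2.72
eef_pos: [0.4212, 0.0233, 0.3624]
ee_rot: [0.996, -0.084, 0.001, -0.0]
force: [0.8, -0.9, 0.1]
width: 0.0855
finger_force: 0.0
t: 3.35
eef_pos: [0.4236, 0.1268, 0.1506]
ee_rot: [0.996, -0.084, 0.0, -0.0]
force: [1.1, -0.4, 0.1]
width: 0.085
finger_force: 0.0
(0.426, 0.132, 0.056) tool shift [ 0.0015 -0.0056  0.0946]
```

View pics/s1.png

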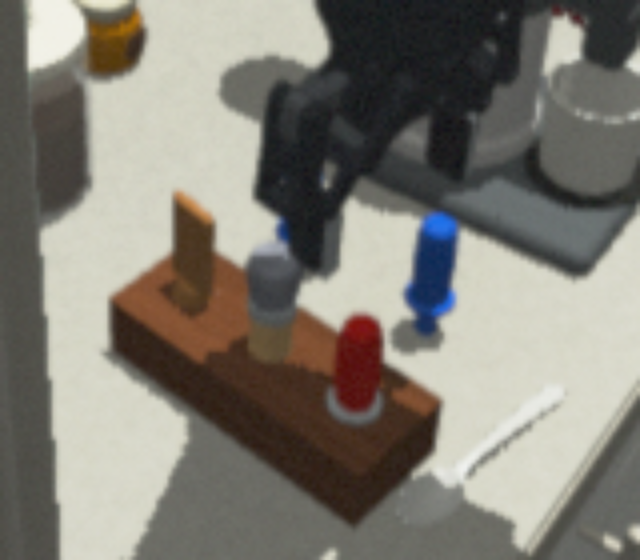

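The gripper's open fingers are above and clear, with the red handle at crop (360,360) below them. I'll descend and grip.

```bash
python3 -m handwheel '{"moves":[{"tx":0.0015,"ty":-0.0056,"tz":0,"spin":0},{"tx":0.0015,"ty":-0.0056,"tz":0.03,"spin":0},{"tx":0.0015,"ty":-0.0056,"tz":0.06,"spin":0},{"tx":0.0015,"ty":-0.0056,"tz":0.085,"spin":0},{"tx":0.0015,"ty":-0.0056,"tz":0.0945,"spin":0}]}'
python3 -m handwheel '{"moves":[{"tx":0,"ty":0,"tz":0,"spin":0},{"tx":0,"ty":0,"tz":0,"spin":0},{"tx":0,"ty":0,"tz":0,"spin":0},{"tx":0,"ty":0,"tz":0,"spin":0},{"tx":0,"ty":0,"tz":0,"spin":0}]}' -1
python3 -m handwheel '{"moves":[{"tx":0,"ty":0,"tz":0,"spin":0},{"tx":0,"ty":0,"tz":0,"spin":0},{"tx":0,"ty":0,"tz":0,"spin":0},{"tx":0,"ty":0,"tz":0,"spin":0},{"tx":0,"ty":0,"tz":0,"spin":0}]}'
```

```text
t: 4.08
eef_pos: [0.4282, 0.1324, 0.0589]
ee_rot: [0.996, -0.084, 0.001, -0.001]
force: [0.5, -0.2, 0.8]
width: 0.085
finger_force: 0.0
t: 4.7
eef_pos: [0.427, 0.132, 0.0586]
ee_rot: [0.996, -0.084, 0.001, -0.0]
force: [-1.6, 0.3, 8.0]
width: 0.0207
finger_force: 58.3
t: 5.32
eef_pos: [0.427, 0.132, 0.0586]
ee_rot: [0.996, -0.084, 0.001, -0.0]
force: [-1.9, -0.2, 8.9]
width: 0.0208
finger_force: 58.3
```

```bash
python3 -m handwheel '{"moves":[{"tx":0,"ty":0,"tz":-0.02,"spin":0},{"tx":0,"ty":0,"tz":-0.05,"spin":0},{"tx":0,"ty":0,"tz":-0.1,"spin":0},{"tx":0,"ty":0,"tz":-0.16,"spin":0},{"tx":0,"ty":0,"tz":-0.22,"spin":0}]}'
python3 - <<'E'
from h import *
S=shot("side");cv2.imwrite("pics/s2.png",cv2.resize(S["frame"][100:330,280:480],None,fx=2.6,fy=2.6))
E
```

```text
t: 5.95
eef_pos: [0.4258, 0.1316, 0.2798]
ee_rot: [0.996, -0.084, -0.0, 0.0]
force: [1.0, -0.0, -1.0]
width: 0.0208
finger_force: 58.8
```

View pics/s2.png

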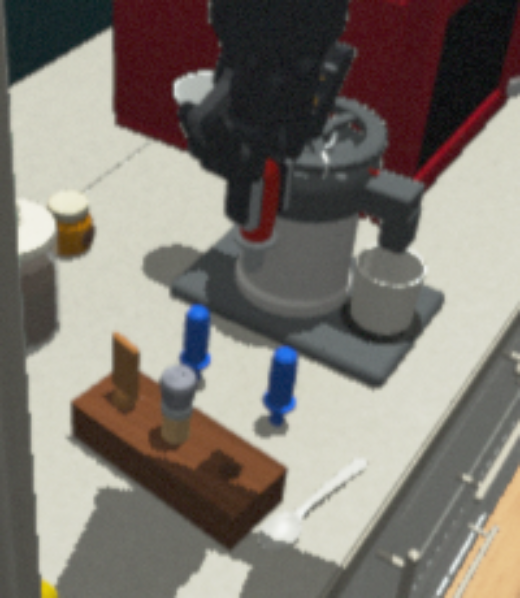

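The handle is held and clear of the stand. Next I'll carry it above the socket.

```bash
python3 - <<'E'
from h import *
to((.5415,-.1623,.29))
E
```

```text
(0.5415, -0.1623, 0.29) tool shift [ 0.1596  0.2722 -0.0023]
```

```bash
python3 -m handwheel '{"moves":[{"tx":0.025,"ty":0.042,"tz":-0.015,"spin":0},{"tx":0.053,"ty":0.09,"tz":-0.015,"spin":0},{"tx":0.08,"ty":0.136,"tz":-0.015,"spin":0},{"tx":0.107,"ty":0.182,"tz":-0.015,"spin":0},{"tx":0.134,"ty":0.228,"tz":-0.015,"spin":0}]}'
python3 -m handwheel '{"moves":[{"tx":0.013,"ty":0.022,"tz":0,"spin":0},{"tx":0.0256,"ty":0.0442,"tz":0,"spin":0},{"tx":0.0256,"ty":0.0442,"tz":0.01,"spin":0},{"tx":0.0256,"ty":0.0442,"tz":0.02,"spin":0},{"tx":0.0256,"ty":0.0442,"tz":0.02,"spin":0}]}'
python3 - <<'E'
from h import *
S=shot("side");s=manip.read_state();print(s["eef_pos"],s["ee_rot"])
cv2.imwrite("pics/s3.png",cv2.resize(S["frame"][60:180,340:460],None,fx=5,fy=5,interpolation=2))
p=s["eef_pos"]
for n,X in(("tip",p-[0.0014,0,.0426]),("collar",p-[0.0014,0,.0186]),("griptop",p+[-.0014,0,.0394]),("mouth",(.5402,-.1623,.215))): print(n,(proj(S,X)-[340,60])*5)
E
```

```text
t: 6.62
eef_pos: [0.5205, -0.1171, 0.2926]
ee_rot: [0.996, -0.084, 0.0, -0.0]
force: [0.6, 0.1, -0.2]
width: 0.0205
finger_force: 59.0
t: 7.25
eef_pos: [0.5371, -0.1621, 0.2714]
ee_rot: [0.997, -0.083, -0.001, -0.0]
force: [-1.2, -0.1, -0.6]
width: 0.0206
finger_force: 59.0
[ 0.5376502  -0.1622478   0.27212853] [ 9.96508933e-01 -8.34823598e-02 -7.63168117e-04 -2.43731842e-04]
tip [300.51713564 317.83685023]
collar [306.85855353 269.55932653]
griptop [323.0550643  146.25450007]
mouth [289.20398169 343.8160559 ]
```

View pics/s3.png

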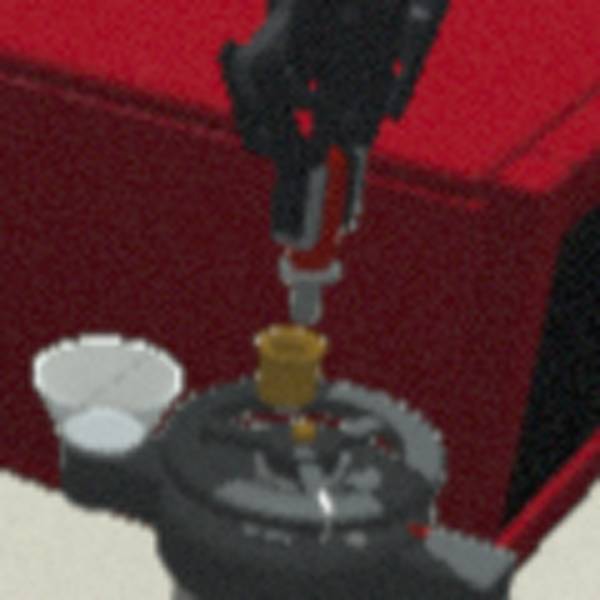

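The shank tip shows at (306,318), the collar at (311,272) and the mouth at (291,342). The tip is about 5 mm short in world x, so I'll correct that and then lower.

```bash
python3 -m handwheel '{"moves":[{"tx":0.0025,"ty":0,"tz":0,"spin":0},{"tx":0.005,"ty":-0.001,"tz":0,"spin":0},{"tx":0.005,"ty":-0.001,"tz":0.004,"spin":0},{"tx":0.005,"ty":-0.001,"tz":0.009,"spin":0},{"tx":0.005,"ty":-0.001,"tz":0.013,"spin":0}]}'
python3 -m handwheel '{"moves":[{"tx":0,"ty":0,"tz":0.002,"spin":0},{"tx":0,"ty":0,"tz":0.004,"spin":0},{"tx":0,"ty":0,"tz":0.006,"spin":0},{"tx":0,"ty":0,"tz":0.008,"spin":0},{"tx":0,"ty":0,"tz":0.01,"spin":0}]}'
```

```text
t: 7.92
eef_pos: [0.5431, -0.1631, 0.2592]
ee_rot: [0.996, -0.084, -0.0, -0.0]
force: [0.4, 0.4, -0.9]
width: 0.0204
finger_force: 59.0
t: 8.55
eef_pos: [0.5433, -0.1631, 0.2497]
ee_rot: [0.996, -0.084, 0.0, 0.0]
force: [-1.1, -0.5, 0.6]
width: 0.0205
finger_force: 59.1
```

```bash
python3 -m handwheel '{"moves":[{"tx":0,"ty":0,"tz":0.002,"spin":0},{"tx":0,"ty":0,"tz":0.004,"spin":0},{"tx":0,"ty":0,"tz":0.006,"spin":0},{"tx":0,"ty":0,"tz":0.008,"spin":0},{"tx":0,"ty":0,"tz":0.01,"spin":0}]}'
python3 -m handwheel '{"moves":[{"tx":0,"ty":0,"tz":0.002,"spin":0},{"tx":0,"ty":0,"tz":0.004,"spin":0},{"tx":0,"ty":0,"tz":0.005,"spin":0},{"tx":0,"ty":0,"tz":0.006,"spin":0},{"tx":0,"ty":0,"tz":0.006,"spin":0}]}'
```

```text
t: 9.18
eef_pos: [0.5433, -0.1632, 0.2396]
ee_rot: [0.996, -0.084, -0.0, 0.0]
force: [-0.8, -1.2, 0.6]
width: 0.0206
finger_force: 59.1
t: 9.8
eef_pos: [0.5433, -0.1631, 0.2338]
ee_rot: [0.996, -0.084, 0.0, -0.0]
force: [-1.2, -1.4, 0.1]
width: 0.0205
finger_force: 59.1
```

```bash
python3 -m handwheel '{"moves":[{"tx":0,"ty":0,"tz":0.0005,"spin":0},{"tx":0,"ty":0,"tz":0.001,"spin":0},{"tx":0,"ty":0,"tz":0.0015,"spin":0},{"tx":0,"ty":0,"tz":0.0015,"spin":0},{"tx":0,"ty":0,"tz":0.0015,"spin":0}]}'
python3 - <<'E'
from h import *
S=shot("side");s=manip.read_state();print(s["eef_pos"],s["force"])
cv2.imwrite("pics/s4.png",cv2.resize(S["frame"][80:180,350:450],None,fx=6,fy=6,interpolation=2))
E
```

```text
t: 10.42
eef_pos: [0.5436, -0.163, 0.2336]
ee_rot: [0.996, -0.084, 0.001, -0.0]
force: [-5.3, 0.1, 9.8]
width: 0.021
finger_force: 60.2
[ 0.54360289 -0.16303407  0.23359245] [-4.07677735  0.34247552 10.62274372]
```

View pics/s4.png

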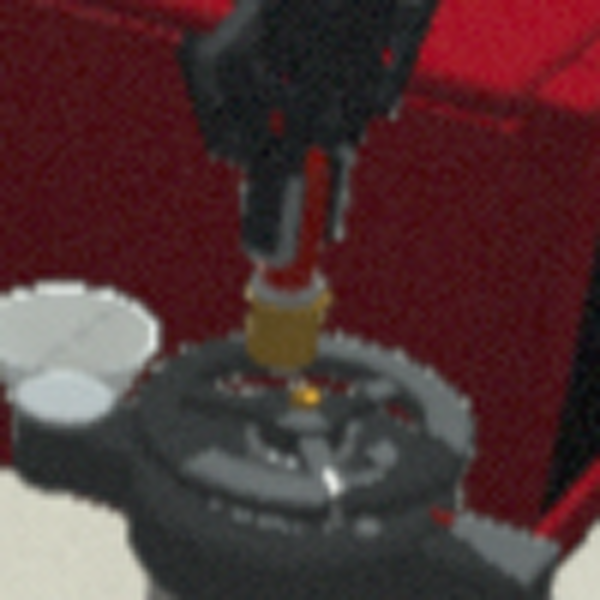

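The handle is home: the collar sits on the mouth at crop (288,290) and the TCP height is 0.2336 as expected. Next I'll work out the turning rows.

```bash
cat >> h.py <<'E'
def arc(phi0,steps,r=46,yaw=-9.6):
    """print (tx,ty) mm rows from socket world angle phi0 (deg) to listed angles"""
    f=lambda p:r*np.array([np.cos(np.radians(p-yaw)),-np.sin(np.radians(p-yaw))])
    print(phi0,"|"," ".join("%.1f,%.1f"%tuple(f(p)-f(phi0)) for p in steps))
def ang(A=(.5117,-.1267),off=(.0034,-.0007)):
    s=manip.read_state();d=s["eef_pos"][:2]-np.array(off)-A
    a=np.degrees(np.arctan2(d[1],d[0]));u=d/np.hypot(*d);F=s["force"]
    print("ang %.1f r %.1fmm z %.4f Fr %.1f Ft %.1f Fz %.1f"%(a,1e3*np.hypot(*d),s["eef_pos"][2],F[:2]@u,F[1]*u[0]-F[0]*u[1],F[2]))
E
python3 - <<'E'
from h import *
ang()
arc(-51.3,[-54,-59,-66,-76,-86])
for k in range(3): arc(-86-75*k,[-86-75*k-15*i for i in range(1,6)])
E
```

```text
ang -51.3 r 45.6mm z 0.2336 Fr -2.8 Ft -3.0 Fz 10.6
-51.3 | -1.5,1.6 -4.4,4.3 -8.9,7.7 -15.9,11.6 -23.5,14.1
-86 | -11.9,1.3 -23.8,-0.6 -34.8,-5.4 -44.1,-13.0 -51.2,-22.7
-161 | -4.3,-11.2 -5.6,-23.1 -3.7,-35.0 1.1,-46.0 8.7,-55.3
-236 | 9.7,-7.1 20.9,-11.4 32.8,-12.7 44.7,-10.8 55.7,-6.0
```

```bash
python3 -m handwheel '{"moves":[{"tx":-0.0015,"ty":0.0016,"tz":-0.0005,"spin":0},{"tx":-0.0044,"ty":0.0043,"tz":-0.0008,"spin":0},{"tx":-0.0089,"ty":0.0077,"tz":-0.0008,"spin":0},{"tx":-0.0159,"ty":0.0116,"tz":-0.0008,"spin":0},{"tx":-0.0235,"ty":0.0141,"tz":-0.0008,"spin":0}]}'
python3 -c "
from h import *
ang()"
```

```text
t: 11.1
eef_pos: [0.5184, -0.1734, 0.2337]
ee_rot: [0.996, -0.084, 0.001, 0.0]
force: [2.7, 2.5, 4.7]
width: 0.0207
finger_force: 59.6
ang -85.9 r 46.1mm z 0.2337 Fr -2.3 Ft 2.9 Fz 4.7
```

Working as expected: drag is about 3 N and the handle is still home. Continuing.

```bash
python3 -m handwheel '{"moves":[{"tx":-0.0119,"ty":0.0013,"tz":0,"spin":0},{"tx":-0.0238,"ty":-0.0006,"tz":0,"spin":0},{"tx":-0.0348,"ty":-0.0054,"tz":0,"spin":0},{"tx":-0.0441,"ty":-0.013,"tz":0,"spin":0},{"tx":-0.0512,"ty":-0.0227,"tz":0,"spin":0}]}'
python3 -c "
from h import *
ang()"
python3 -m handwheel '{"moves":[{"tx":-0.0043,"ty":-0.0112,"tz":0,"spin":0},{"tx":-0.0056,"ty":-0.0231,"tz":0,"spin":0},{"tx":-0.0037,"ty":-0.035,"tz":0,"spin":0},{"tx":0.0011,"ty":-0.046,"tz":0,"spin":0},{"tx":0.0087,"ty":-0.0553,"tz":0,"spin":0}]}'
python3 -c "
from h import *
ang();arc(-236,[-236-15*i for i in range(1,6)]);arc(-311,[-321,-328,-335,-338,-341])"
```

```text
t: 11.72
eef_pos: [0.4709, -0.1432, 0.2337]
ee_rot: [0.996, -0.084, 0.001, 0.001]
force: [1.8, -2.8, 5.5]
width: 0.0207
finger_force: 59.9
ang -160.4 r 47.0mm z 0.2337 Fr -0.8 Ft 3.2 Fz 5.5
t: 12.35
eef_pos: [0.488, -0.09, 0.2336]
ee_rot: [0.996, -0.084, -0.0, 0.001]
force: [-1.9, -5.4, 10.2]
width: 0.0206
finger_force: 60.3
ang 125.9 r 46.2mm z 0.2336 Fr -3.2 Ft 4.7 Fz 10.2
-236 | 9.7,-7.1 20.9,-11.4 32.8,-12.7 44.7,-10.8 55.7,-6.0
-311 | 6.5,4.8 10.4,8.7 13.9,13.1 15.2,15.2 16.4,17.2
```

```bash
python3 -m handwheel '{"moves":[{"tx":0.0097,"ty":-0.0071,"tz":-0.0005,"spin":0},{"tx":0.0209,"ty":-0.0114,"tz":-0.0005,"spin":0},{"tx":0.0328,"ty":-0.0127,"tz":-0.0005,"spin":0},{"tx":0.0447,"ty":-0.0108,"tz":-0.0005,"spin":0},{"tx":0.0557,"ty":-0.006,"tz":-0.0005,"spin":0}]}'
python3 -c "
from h import *
ang()"
python3 -m handwheel '{"moves":[{"tx":0.0065,"ty":0.0048,"tz":0,"spin":0},{"tx":0.0104,"ty":0.0087,"tz":0,"spin":0},{"tx":0.0139,"ty":0.0131,"tz":0,"spin":0},{"tx":0.0152,"ty":0.0152,"tz":0,"spin":0},{"tx":0.0164,"ty":0.0172,"tz":0,"spin":0}]}'
python3 -c "
from h import *
ang();arc(-341,[-342.5,-344,-345.5,-347,-348.5]);arc(-348.5,[-349.5,-350.5,-351.5,-352.5,-353.5])"
```

```text
t: 12.98
eef_pos: [0.5431, -0.0927, 0.2336]
ee_rot: [0.996, -0.084, -0.002, 0.0]
force: [-5.5, 1.0, 11.0]
width: 0.0204
finger_force: 60.4
ang 51.1 r 44.5mm z 0.2336 Fr -2.7 Ft 5.0 Fz 11.0
t: 13.6
eef_pos: [0.5565, -0.1121, 0.2336]
ee_rot: [0.996, -0.084, -0.001, -0.0]
force: [-2.3, 2.5, 8.1]
width: 0.0211
finger_force: 60.0
ang 20.3 r 44.1mm z 0.2336 Fr -1.3 Ft 3.1 Fz 8.1
-341 | 0.6,1.1 1.1,2.1 1.6,3.2 2.1,4.3 2.5,5.5
-348.5 | 0.3,0.8 0.6,1.5 0.8,2.3 1.1,3.0 1.3,3.8
```

```bash
python3 -m handwheel '{"moves":[{"tx":0.0006,"ty":0.0011,"tz":0,"spin":0},{"tx":0.0011,"ty":0.0021,"tz":0,"spin":0},{"tx":0.0016,"ty":0.0032,"tz":0,"spin":0},{"tx":0.0021,"ty":0.0043,"tz":0,"spin":0},{"tx":0.0025,"ty":0.0055,"tz":0,"spin":0}]}'
python3 - <<'E'
from h import *
ang();ang((.5103,-.1272))
T,S=shot("top"),shot("side")
a=cv2.resize(T["frame"][180:280,365:445],None,fx=5,fy=5,interpolation=2)
b=cv2.resize(S["frame"][100:180,350:450],(625,500),interpolation=2)
cv2.imwrite("pics/c5.png",cv2.resize(np.hstack([a,b]),None,fx=.78,fy=.78))
E
```

```text
t: 14.22
eef_pos: [0.5581, -0.1178, 0.2336]
ee_rot: [0.996, -0.084, -0.001, -0.0]
force: [-1.3, 3.9, 7.7]
width: 0.0208
finger_force: 59.9
ang 12.6 r 44.1mm z 0.2336 Fr -0.4 Ft 4.1 Fz 7.7
ang 12.9 r 45.6mm z 0.2336 Fr -0.4 Ft 4.1 Fz 7.7
```

View pics/c5.png

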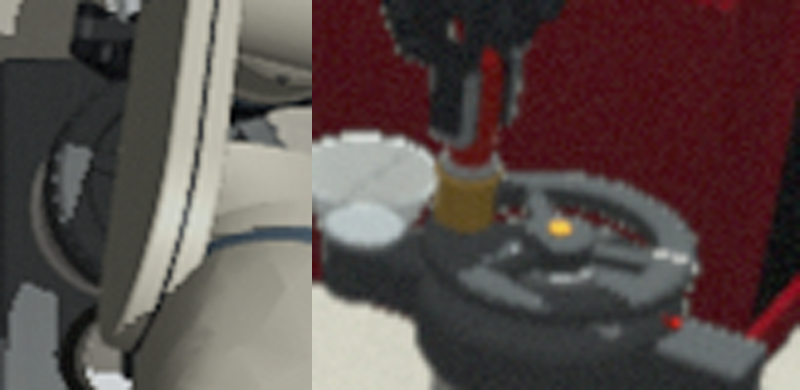

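The side view shows the white line at (675,255), approaching the red pointer at (675,322). The stop isn't reached yet, so I'll creep on.

```bash
python3 -m handwheel '{"moves":[{"tx":0.0003,"ty":0.0008,"tz":0,"spin":0},{"tx":0.0006,"ty":0.0015,"tz":0,"spin":0},{"tx":0.0008,"ty":0.0023,"tz":0,"spin":0},{"tx":0.0011,"ty":0.003,"tz":0,"spin":0},{"tx":0.0013,"ty":0.0038,"tz":0,"spin":0}]}'
python3 -c "
from h import *
ang((.5103,-.1272));arc(-353.5,[-354.5,-355.5,-356.5,-357.5,-358.5]);arc(-358.5,[-359,-359.5,-360,-360.5,-361])"
```

```text
t: 14.95
eef_pos: [0.5589, -0.1217, 0.2336]
ee_rot: [0.996, -0.084, -0.001, -0.0]
force: [-1.1, 4.2, 7.7]
width: 0.0203
finger_force: 59.9
ang 7.8 r 45.6mm z 0.2336 Fr -0.5 Ft 4.3 Fz 7.7
-353.5 | 0.2,0.8 0.4,1.6 0.6,2.3 0.8,3.1 0.9,3.9
-358.5 | 0.1,0.4 0.1,0.8 0.2,1.2 0.3,1.6 0.3,2.0
```

```bash
python3 -m handwheel '{"moves":[{"tx":0.0002,"ty":0.0008,"tz":0,"spin":0},{"tx":0.0004,"ty":0.0016,"tz":0,"spin":0},{"tx":0.0006,"ty":0.0024,"tz":0,"spin":0},{"tx":0.0006,"ty":0.0024,"tz":0,"spin":0},{"tx":0.0006,"ty":0.0024,"tz":0,"spin":0}]}'
python3 -c "
from h import *
ang((.5103,-.1272))"
```

```text
t: 15.58
eef_pos: [0.5592, -0.1242, 0.2336]
ee_rot: [0.996, -0.084, -0.001, -0.0]
force: [-1.7, 3.5, 6.3]
width: 0.0205
finger_force: 59.9
ang 4.6 r 45.6mm z 0.2336 Fr -1.4 Ft 3.7 Fz 6.3
```

```bash
python3 -m handwheel '{"moves":[{"tx":0.0001,"ty":0.0004,"tz":0,"spin":0},{"tx":0.0002,"ty":0.0008,"tz":0,"spin":0},{"tx":0.0003,"ty":0.0012,"tz":0,"spin":0},{"tx":0.0004,"ty":0.0016,"tz":0,"spin":0},{"tx":0.0004,"ty":0.0016,"tz":0,"spin":0}]}'
python3 -c "
from h import *
ang((.5103,-.1272))"
```

```text
t: 16.2
eef_pos: [0.5593, -0.1258, 0.2336]
ee_rot: [0.996, -0.084, -0.001, -0.0]
force: [-1.7, 3.3, 7.2]
width: 0.021
finger_force: 59.9
ang 2.6 r 45.7mm z 0.2336 Fr -1.5 Ft 3.4 Fz 7.2
```

```bash
python3 -m handwheel '{"moves":[{"tx":0.0001,"ty":0.0004,"tz":0,"spin":0},{"tx":0.0002,"ty":0.0008,"tz":0,"spin":0},{"tx":0.0002,"ty":0.0012,"tz":0,"spin":0},{"tx":0.0002,"ty":0.0012,"tz":0,"spin":0},{"tx":0.0002,"ty":0.0012,"tz":0,"spin":0}]}'
python3 -c "
from h import *
ang((.5103,-.1272))"
```

```text
t: 16.82
eef_pos: [0.5593, -0.127, 0.2336]
ee_rot: [0.996, -0.084, -0.001, -0.0]
force: [-0.4, 3.1, 7.6]
width: 0.0206
finger_force: 59.9
ang 1.1 r 45.6mm z 0.2336 Fr -0.3 Ft 3.1 Fz 7.6
```

```bash
python3 -m handwheel '{"moves":[{"tx":0.0001,"ty":0.0004,"tz":0,"spin":0},{"tx":0.0001,"ty":0.0008,"tz":0,"spin":0},{"tx":0.0001,"ty":0.0012,"tz":0,"spin":0},{"tx":0.0002,"ty":0.0016,"tz":0,"spin":0},{"tx":0.0002,"ty":0.0016,"tz":0,"spin":0}]}'
python3 -c "
from h import *
ang((.5103,-.1272))"
```

```text
t: 17.45
eef_pos: [0.5593, -0.1286, 0.2336]
ee_rot: [0.996, -0.084, -0.001, -0.0]
force: [-1.2, 3.4, 7.1]
width: 0.0207
finger_force: 59.9
ang -0.9 r 45.6mm z 0.2336 Fr -1.3 Ft 3.4 Fz 7.1
```

```bash
python3 -m handwheel '{"moves":[{"tx":0,"ty":0.0004,"tz":0,"spin":0},{"tx":0.0001,"ty":0.0008,"tz":0,"spin":0},{"tx":0.0001,"ty":0.0012,"tz":0,"spin":0},{"tx":0.0001,"ty":0.0012,"tz":0,"spin":0},{"tx":0.0001,"ty":0.0012,"tz":0,"spin":0}]}'
python3 -c "
from h import *
ang((.5103,-.1272))"
```

```text
t: 18.08
eef_pos: [0.5593, -0.1288, 0.2336]
ee_rot: [0.996, -0.084, -0.001, -0.001]
force: [-0.1, 6.8, 7.4]
width: 0.0205
finger_force: 59.9
ang -1.2 r 45.6mm z 0.2336 Fr -0.2 Ft 6.8 Fz 7.4
```

```bash
python3 -m handwheel '{"moves":[{"tx":0,"ty":0.0003,"tz":0,"spin":0},{"tx":0,"ty":0.0006,"tz":0,"spin":0},{"tx":0,"ty":0.0006,"tz":0,"spin":0},{"tx":0,"ty":0.0006,"tz":0,"spin":0},{"tx":0,"ty":0.0006,"tz":0,"spin":0}]}'
python3 - <<'E'
from h import *
ang((.5103,-.1272))
S=shot("side");np.save("stop.npy",S["frame"])
cv2.imwrite("pics/s6.png",cv2.resize(S["frame"][100:180,350:450],(750,600),interpolation=2))
E
```

```text
t: 18.7
eef_pos: [0.5593, -0.1289, 0.2336]
ee_rot: [0.996, -0.084, -0.001, -0.002]
force: [0.6, 9.6, 7.2]
width: 0.0207
finger_force: 60.0
ang -1.3 r 45.6mm z 0.2336 Fr 0.4 Ft 9.6 Fz 7.2
```

View pics/s6.png

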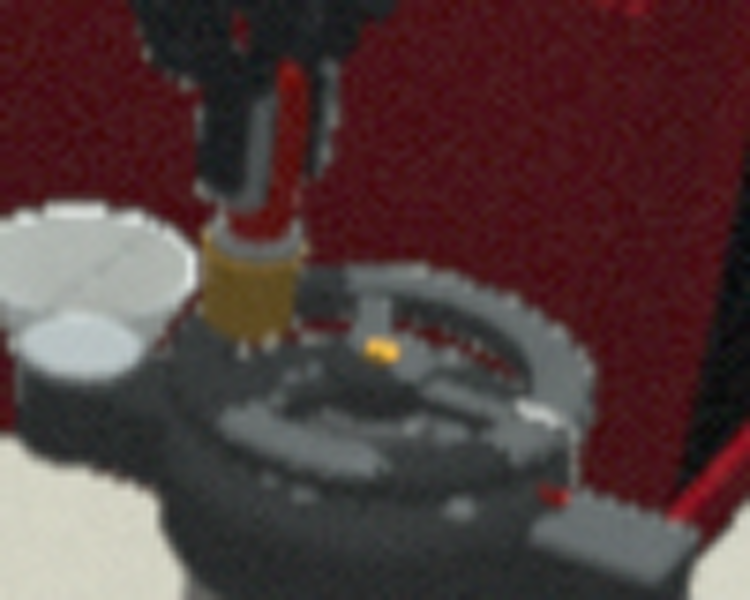

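At the stop the white line runs down the rim at (575,430–490), next to the pointer at (555,493), and the force rises without motion. Now I'll back off gently to measure the play.

```bash
for i in 1; do python3 -m handwheel '{"moves":[{"tx":0,"ty":-0.0008,"tz":-0.0004,"spin":0},{"tx":0,"ty":-0.0016,"tz":-0.0006,"spin":0},{"tx":0,"ty":-0.0022,"tz":-0.0006,"spin":0},{"tx":0,"ty":-0.0022,"tz":-0.0006,"spin":0},{"tx":0,"ty":-0.0022,"tz":-0.0006,"spin":0}]}';done
python3 -m handwheel '{"moves":[{"tx":0,"ty":-0.0004,"tz":0,"spin":0},{"tx":0,"ty":-0.0008,"tz":0,"spin":0},{"tx":0,"ty":-0.0008,"tz":0,"spin":0},{"tx":0,"ty":-0.0008,"tz":0,"spin":0},{"tx":0,"ty":-0.0008,"tz":0,"spin":0}]}'
python3 -m handwheel '{"moves":[{"tx":0,"ty":-0.0004,"tz":0,"spin":0},{"tx":0,"ty":-0.0008,"tz":0,"spin":0},{"tx":0,"ty":-0.0008,"tz":0,"spin":0},{"tx":0,"ty":-0.0008,"tz":0,"spin":0},{"tx":0,"ty":-0.0008,"tz":0,"spin":0}]}'
python3 -m handwheel '{"moves":[{"tx":0,"ty":-0.0004,"tz":0,"spin":0},{"tx":0,"ty":-0.0008,"tz":0,"spin":0},{"tx":0,"ty":-0.0008,"tz":0,"spin":0},{"tx":0,"ty":-0.0008,"tz":0,"spin":0},{"tx":0,"ty":-0.0008,"tz":0,"spin":0}]}'
```

```text
t: 19.38
eef_pos: [0.5601, -0.1286, 0.2337]
ee_rot: [0.996, -0.084, -0.001, -0.0]
force: [-2.2, 2.1, 0.1]
width: 0.0209
finger_force: 59.3
t: 20.0
eef_pos: [0.5608, -0.1278, 0.234]
ee_rot: [0.996, -0.084, -0.0, 0.0]
force: [-2.2, -0.2, -2.5]
width: 0.0205
finger_force: 58.9
t: 20.62
eef_pos: [0.5609, -0.1271, 0.2342]
ee_rot: [0.996, -0.084, -0.0, 0.0]
force: [-3.8, -1.9, 0.1]
width: 0.0212
finger_force: 59.1
t: 21.25
eef_pos: [0.561, -0.1262, 0.2342]
ee_rot: [0.996, -0.084, -0.0, -0.0]
force: [-4.7, -2.7, 0.2]
width: 0.0207
finger_force: 59.3
```

```bash
python3 - <<'E'
from h import *
arc(2,[5,12,22,36,50])
for k in range(5): arc(50+72*k,[50+72*k+14.4*i for i in range(1,6)])
arc(698,[703,707,710,712,712])
E
python3 -m handwheel '{"moves":[{"tx":-0.001,"ty":0,"tz":0.0006,"spin":0},{"tx":-0.001,"ty":0,"tz":0.0008,"spin":0},{"tx":-0.001,"ty":0,"tz":0.0008,"spin":0},{"tx":-0.001,"ty":0,"tz":0.0008,"spin":0},{"tx":-0.001,"ty":0,"tz":0.0008,"spin":0}]}'
```

```text
2 | -0.5,-2.3 -2.3,-7.7 -5.9,-14.9 -12.9,-23.6 -21.8,-30.4
50 | -10.6,-4.5 -22.0,-6.3 -33.5,-5.2 -44.3,-1.2 -53.8,5.3
122 | -7.6,8.7 -12.8,19.0 -15.3,30.2 -14.9,41.8 -11.6,52.8
194 | 5.9,9.9 14.1,18.0 24.0,23.9 35.1,27.0 46.6,27.4
266 | 11.2,-2.6 21.5,-7.8 30.1,-15.5 36.6,-25.0 40.4,-35.9
338 | 1.0,-11.5 -0.8,-22.9 -5.4,-33.4 -12.5,-42.5 -21.6,-49.6
698 | 0.7,-4.0 1.0,-7.1 1.1,-9.6 1.1,-11.2 1.1,-11.2
t: 21.88
eef_pos: [0.5606, -0.126, 0.2337]
ee_rot: [0.996, -0.084, 0.001, 0.0]
force: [-1.6, -1.4, 2.8]
width: 0.0211
finger_force: 59.6
```

```bash
python3 -m handwheel '{"moves":[{"tx":-0.0005,"ty":-0.0023,"tz":0,"spin":0},{"tx":-0.0023,"ty":-0.0077,"tz":0,"spin":0},{"tx":-0.0059,"ty":-0.0149,"tz":0,"spin":0},{"tx":-0.0129,"ty":-0.0236,"tz":0,"spin":0},{"tx":-0.0218,"ty":-0.0304,"tz":0,"spin":0}]}'
python3 -c "
from h import *
ang((.5103,-.1272))"
python3 -m handwheel '{"moves":[{"tx":-0.0106,"ty":-0.0045,"tz":0,"spin":0},{"tx":-0.022,"ty":-0.0063,"tz":0,"spin":0},{"tx":-0.0335,"ty":-0.0052,"tz":0,"spin":0},{"tx":-0.0443,"ty":-0.0012,"tz":0,"spin":0},{"tx":-0.0538,"ty":0.0053,"tz":0,"spin":0}]}'
python3 -c "
from h import *
ang((.5103,-.1272))"
python3 -m handwheel '{"moves":[{"tx":-0.0076,"ty":0.0087,"tz":0,"spin":0},{"tx":-0.0128,"ty":0.019,"tz":0,"spin":0},{"tx":-0.0153,"ty":0.0302,"tz":0,"spin":0},{"tx":-0.0149,"ty":0.0418,"tz":0,"spin":0},{"tx":-0.0116,"ty":0.0528,"tz":0,"spin":0}]}'
python3 -c "
from h import *
ang((.5103,-.1272))"
```

```text
t: 22.5
eef_pos: [0.5442, -0.0927, 0.2337]
ee_rot: [0.996, -0.084, 0.001, 0.001]
force: [0.0, -7.7, 3.5]
width: 0.0207
finger_force: 59.8
ang 49.1 r 46.6mm z 0.2337 Fr -5.8 Ft -5.1 Fz 3.5
t: 23.12
eef_pos: [0.49, -0.0884, 0.2337]
ee_rot: [0.996, -0.084, 0.001, -0.0]
force: [4.8, 0.4, 1.9]
width: 0.0207
finger_force: 59.4
ang 121.0 r 46.0mm z 0.2337 Fr -2.1 Ft -4.3 Fz 1.9
t: 23.75
eef_pos: [0.4689, -0.1389, 0.2336]
ee_rot: [0.996, -0.084, -0.0, -0.001]
force: [2.8, 5.4, 7.2]
width: 0.0206
finger_force: 59.9
ang -166.2 r 46.1mm z 0.2336 Fr -4.0 Ft -4.5 Fz 7.2
```

```bash
python3 -m handwheel '{"moves":[{"tx":0.0059,"ty":0.0099,"tz":0,"spin":0},{"tx":0.0141,"ty":0.018,"tz":0,"spin":0},{"tx":0.024,"ty":0.0239,"tz":0,"spin":0},{"tx":0.0351,"ty":0.027,"tz":0,"spin":0},{"tx":0.0466,"ty":0.0274,"tz":0,"spin":0}]}'
python3 -c "
from h import *
ang((.5103,-.1272))"
python3 -m handwheel '{"moves":[{"tx":0.0112,"ty":-0.0026,"tz":0,"spin":0},{"tx":0.0215,"ty":-0.0078,"tz":0,"spin":0},{"tx":0.0301,"ty":-0.0155,"tz":0,"spin":0},{"tx":0.0366,"ty":-0.025,"tz":0,"spin":0},{"tx":0.0404,"ty":-0.0359,"tz":0,"spin":0}]}'
python3 -c "
from h import *
ang((.5103,-.1272))"
python3 -m handwheel '{"moves":[{"tx":0.001,"ty":-0.0115,"tz":0,"spin":0},{"tx":-0.0008,"ty":-0.0229,"tz":0,"spin":0},{"tx":-0.0054,"ty":-0.0334,"tz":0,"spin":0},{"tx":-0.0125,"ty":-0.0425,"tz":0,"spin":0},{"tx":-0.0216,"ty":-0.0496,"tz":0,"spin":0}]}'
python3 -c "
from h import *
ang((.5103,-.1272))"
```

```text
t: 24.38
eef_pos: [0.5093, -0.1737, 0.2336]
ee_rot: [0.996, -0.084, -0.002, -0.001]
force: [-4.0, 4.6, 13.2]
width: 0.0212
finger_force: 60.6
ang -95.5 r 46.0mm z 0.2336 Fr -4.2 Ft -4.4 Fz 13.2
t: 25.0
eef_pos: [0.5555, -0.1463, 0.2336]
ee_rot: [0.996, -0.084, -0.001, 0.001]
force: [-3.8, -2.9, 8.6]
width: 0.0205
finger_force: 60.3
ang -23.7 r 45.7mm z 0.2336 Fr -2.3 Ft -4.2 Fz 8.6
t: 25.62
eef_pos: [0.5437, -0.0937, 0.2337]
ee_rot: [0.996, -0.084, 0.0, 0.001]
force: [2.0, -3.5, 5.3]
width: 0.0208
finger_force: 59.9
ang 48.8 r 45.5mm z 0.2337 Fr -1.3 Ft -3.8 Fz 5.3
```

Everything is consistent, so I'll start the second turn.

```bash
python3 -m handwheel '{"moves":[{"tx":-0.0106,"ty":-0.0045,"tz":0,"spin":0},{"tx":-0.022,"ty":-0.0063,"tz":0,"spin":0},{"tx":-0.0335,"ty":-0.0052,"tz":0,"spin":0},{"tx":-0.0443,"ty":-0.0012,"tz":0,"spin":0},{"tx":-0.0538,"ty":0.0053,"tz":0,"spin":0}]}'
python3 -m handwheel '{"moves":[{"tx":-0.0076,"ty":0.0087,"tz":0,"spin":0},{"tx":-0.0128,"ty":0.019,"tz":0,"spin":0},{"tx":-0.0153,"ty":0.0302,"tz":0,"spin":0},{"tx":-0.0149,"ty":0.0418,"tz":0,"spin":0},{"tx":-0.0116,"ty":0.0528,"tz":0,"spin":0}]}'
python3 -m handwheel '{"moves":[{"tx":0.0059,"ty":0.0099,"tz":-0.0003,"spin":0},{"tx":0.0141,"ty":0.018,"tz":-0.0005,"spin":0},{"tx":0.024,"ty":0.0239,"tz":-0.0005,"spin":0},{"tx":0.0351,"ty":0.027,"tz":-0.0005,"spin":0},{"tx":0.0466,"ty":0.0274,"tz":-0.0005,"spin":0}]}'
python3 -m handwheel '{"moves":[{"tx":0.0112,"ty":-0.0026,"tz":0,"spin":0},{"tx":0.0215,"ty":-0.0078,"tz":0,"spin":0},{"tx":0.0301,"ty":-0.0155,"tz":0,"spin":0},{"tx":0.0366,"ty":-0.025,"tz":0,"spin":0},{"tx":0.0404,"ty":-0.0359,"tz":0,"spin":0}]}'
python3 -c "
from h import *
ang((.5103,-.1272))"
```

```text
t: 26.25
eef_pos: [0.4896, -0.0888, 0.2336]
ee_rot: [0.996, -0.084, 0.001, -0.0]
force: [4.9, -1.0, 5.6]
width: 0.0208
finger_force: 59.8
t: 26.88
eef_pos: [0.4687, -0.1382, 0.2336]
ee_rot: [0.996, -0.084, -0.001, -0.001]
force: [3.3, 6.7, 7.2]
width: 0.0208
finger_force: 60.1
t: 27.5
eef_pos: [0.5086, -0.1733, 0.2336]
ee_rot: [0.996, -0.084, -0.003, -0.001]
force: [-3.8, 2.7, 10.5]
width: 0.0208
finger_force: 60.4
t: 28.12
eef_pos: [0.5552, -0.1456, 0.2336]
ee_rot: [0.996, -0.084, -0.002, 0.001]
force: [-2.1, -4.3, 7.2]
width: 0.0207
finger_force: 60.1
ang -23.1 r 45.1mm z 0.2336 Fr -0.3 Ft -4.8 Fz 7.2
```

```bash
python3 -m handwheel '{"moves":[{"tx":0.0007,"ty":-0.004,"tz":0,"spin":0},{"tx":0.001,"ty":-0.0071,"tz":0,"spin":0},{"tx":0.0011,"ty":-0.0096,"tz":0,"spin":0},{"tx":0.0011,"ty":-0.0112,"tz":0,"spin":0},{"tx":0.0011,"ty":-0.0112,"tz":0,"spin":0}]}'
cat >> h.py <<'E'
def feats(f):
    hsv=cv2.cvtColor(f,cv2.COLOR_BGR2HSV).astype(float);g=f.astype(float)
    # brass tube, white line on rim (weighted centroids)
    H=hsv[100:180,350:450];m=((H[...,0]>14)&(H[...,0]<34)&(H[...,1]>100)&(H[...,2]>60)).astype(float)
    y,x=np.mgrid[100:180,350:450];k=m*(x<395);b=[(x*k).sum()/k.sum(),(y*k).sum()/k.sum(),k.sum()]
    Y=g[100:180,350:450].min(2);w=np.clip(Y-130,0,None)*((x>412)&(x<432)&(y<166)&(y>140))
    return np.round(b,2),np.round([(x*w).sum()/w.sum(),(y*w).sum()/w.sum(),w.sum()],2)
def near(A=(.5103,-.1272)):
    ang(A);F=[cams.get_image("side")["frame"].astype(float) for _ in range(4)]
    print("now",*feats(np.mean(F,0).astype(np.uint8)))
E
python3 - <<'E'
from h import *
print("stop",*feats(np.load("stop.npy")))
near()
E
```

```text
t: 28.75
eef_pos: [0.5582, -0.1346, 0.2336]
ee_rot: [0.996, -0.084, -0.001, 0.0]
force: [0.2, -2.2, 5.9]
width: 0.021
finger_force: 59.9
stop [382.58 139.07 122.  ] [421.4  154.72 373.  ]
ang -8.5 r 45.0mm z 0.2336 Fr 0.5 Ft -2.1 Fz 5.9
now [384.38 137.98 121.  ] [419.18 156.28 297.  ]
```

```bash
python3 - <<'E'
from h import *
S=shot("side")
for r,z,o,n in((46,.2,0,"tube"),(58,.19,180,"line")):
    f=lambda p:proj(S,(.5103+r/1e3*np.cos(np.radians(p+o)),-.1272+r/1e3*np.sin(np.radians(p+o)),z))
    print(n,f(-2),(f(0)-f(-4))/4)
E
```

```text
tube [383.86238667 138.16944168] [-0.18596397  0.13495244]
line [424.10226341 157.06401241] [ 0.21788676 -0.19195596]
```

```bash
python3 -m handwheel '{"moves":[{"tx":0,"ty":-0.002,"tz":0,"spin":0},{"tx":-0.0002,"ty":-0.004,"tz":0,"spin":0},{"tx":-0.0004,"ty":-0.0055,"tz":0,"spin":0},{"tx":-0.0006,"ty":-0.0064,"tz":0,"spin":0},{"tx":-0.0006,"ty":-0.0064,"tz":0,"spin":0}]}'
python3 - <<'E'
from h import *
near()
a=np.load("stop.npy");b=cv2.cvtColor(a,cv2.COLOR_BGR2HSV)
E
```

```text
t: 29.62
eef_pos: [0.5587, -0.1283, 0.2337]
ee_rot: [0.996, -0.084, -0.001, 0.0]
force: [-0.8, -2.7, 6.1]
width: 0.0205
finger_force: 59.9
ang -0.5 r 45.0mm z 0.2337 Fr -0.7 Ft -2.7 Fz 6.1
now [383.05 139.03 114.  ] [421.25 155.06 378.  ]
```

```bash
cat >> h.py <<'E'
def avg(n,name):
    f=np.mean([cams.get_image("side")["frame"].astype(float) for _ in range(n)],0);np.save(name,f);return f
E
python3 -c "
from h import *
avg(8,'i0.npy')"
python3 -m handwheel '{"moves":[{"tx":-0.0001,"ty":-0.0005,"tz":0,"spin":0},{"tx":-0.0002,"ty":-0.001,"tz":0,"spin":0},{"tx":-0.0002,"ty":-0.001,"tz":0,"spin":0},{"tx":-0.0002,"ty":-0.001,"tz":0,"spin":0},{"tx":-0.0002,"ty":-0.001,"tz":0,"spin":0}]}'
python3 - <<'E'
from h import *
ang((.5103,-.1272));i1=avg(8,"i1.npy");i0=np.load("i0.npy");s=np.load("stop.npy").astype(float)
print("i0",*feats(i0.astype(np.uint8)),"i1",*feats(i1.astype(np.uint8)),"stop",*feats(s.astype(np.uint8)))
def fit(x0,x1,y0,y1,n):
    p=lambda f:cv2.GaussianBlur(f,(0,0),.8)[y0:y1,x0:x1]
    D=p(i1)-p(i0);R=p(s)-p(i1);a=(D*R).sum()/(D*D).sum();print(n,"alpha %.2f"%a,"energy %.0f resid %.0f"%((D*D).sum(),((R-a*D)**2).sum()))
fit(376,392,136,147,"tube");fit(412,432,144,168,"line");fit(403,432,136,168,"right")
E
```

```text
t: 30.85
eef_pos: [0.5587, -0.1274, 0.2336]
ee_rot: [0.996, -0.084, -0.001, 0.0]
force: [-0.2, -3.1, 5.0]
width: 0.0208
finger_force: 59.9
ang 0.7 r 45.0mm z 0.2336 Fr -0.3 Ft -3.1 Fz 5.0
i0 [383.16 139.03 117.  ] [421.23 155.05 376.  ] i1 [382.68 139.32 117.  ] [421.93 155.03 294.  ] stop [382.58 139.07 122.  ] [421.4  154.72 373.  ]
tube alpha -0.62 energy 7472 resid 4977
line alpha -0.25 energy 28212 resid 19200
right alpha -0.15 energy 46755 resid 56557
```

```bash
python3 - <<'E'
from h import *
S=shot("side");i1=np.load("i1.npy");i0=np.load("i0.npy");s=np.load("stop.npy").astype(float)
P=S["K"]@np.c_[S["R"],S["t"]]
def est(a,b,A,z,lo,hi,r0,r1):
    G=P@np.array([[1,0,A[0]],[0,1,A[1]],[0,0,z],[0,0,1]])  # plane(xy about axis)->pix
    y,x=np.mgrid[0:400,0:640];q=np.linalg.solve(G,np.stack([x.ravel(),y.ravel(),np.ones(x.size)]));q=q[:2]/q[2]
    r=np.hypot(*q);t=np.degrees(np.arctan2(q[1],q[0]))%360
    m=((r>r0)&(r<r1)&(t>lo)&(t<hi)).reshape(400,640)
    E=[];an=np.arange(-6,6.01,.25);bl=lambda f:cv2.GaussianBlur(f,(0,0),.7)
    for d in an:  # rotate a by d deg ccw
        c,n=np.cos(np.radians(d)),np.sin(np.radians(d));H=G@np.array([[c,-n,0],[n,c,0],[0,0,1]])@np.linalg.inv(G)
        E.append(((cv2.warpPerspective(bl(a),H,(640,400),flags=cv2.INTER_CUBIC)-bl(b))[m]**2).mean())
    k=int(np.argmin(E));k=min(max(k,1),len(E)-2);c=np.polyfit(an[k-1:k+2],E[k-1:k+2],2);return round(-c[1]/2/c[0],2),round(min(E),1),m.sum()
for A in((.5103,-.1272),(.512,-.1265)):
  for lo,hi,r0,r1 in((160,200,.03,.063),(100,260,.015,.063),(100,260,.03,.063),(165,195,.045,.066)):
    print(A,lo,hi,r0,"i0->i1",est(i0,i1,A,.19,lo,hi,r0,r1),"i1->stop",est(i1,s,A,.19,lo,hi,r0,r1),"i0->stop",est(i0,s,A,.19,lo,hi,r0,r1))
E
```

```text
(0.5103, -0.1272) 160 200 0.03 i0->i1 (np.float64(1.19), np.float64(19.7), np.int64(116)) i1->stop (np.float64(0.68), np.float64(15.6), np.int64(116)) i0->stop (np.float64(1.94), np.float64(14.1), np.int64(116))
(0.5103, -0.1272) 100 260 0.015 i0->i1 (np.float64(0.06), np.float64(17.4), np.int64(558)) i1->stop (np.float64(0.69), np.float64(16.1), np.int64(558)) i0->stop (np.float64(1.04), np.float64(22.3), np.int64(558))
(0.5103, -0.1272) 100 260 0.03 i0->i1 (np.float64(0.06), np.float64(20.8), np.int64(457)) i1->stop (np.float64(0.72), np.float64(18.7), np.int64(457)) i0->stop (np.float64(1.08), np.float64(25.9), np.int64(457))
(0.5103, -0.1272) 165 195 0.045 i0->i1 (np.float64(1.2), np.float64(29.2), np.int64(68)) i1->stop (np.float64(0.52), np.float64(18.5), np.int64(68)) i0->stop (np.float64(1.78), np.float64(23.4), np.int64(68))
(0.512, -0.1265) 160 200 0.03 i0->i1 (np.float64(1.07), np.float64(20.6), np.int64(115)) i1->stop (np.float64(0.57), np.float64(15.0), np.int64(115)) i0->stop (np.float64(1.83), np.float64(14.0), np.int64(115))
(0.512, -0.1265) 100 260 0.015 i0->i1 (np.float64(0.38), np.float64(13.7), np.int64(558)) i1->stop (np.float64(0.65), np.float64(13.6), np.int64(558)) i0->stop (np.float64(1.04), np.float64(17.7), np.int64(558))
(0.512, -0.1265) 100 260 0.03 i0->i1 (np.float64(0.39), np.float64(16.3), np.int64(457)) i1->stop (np.float64(0.67), np.float64(16.1), np.int64(457)) i0->stop (np.float64(1.07), np.float64(20.8), np.int64(457))
(0.512, -0.1265) 165 195 0.045 i0->i1 (np.float64(1.24), np.float64(31.7), np.int64(68)) i1->stop (np.float64(0.51), np.float64(21.5), np.int64(68)) i0->stop (np.float64(1.93), np.float64(20.9), np.int64(68))
```

The best registration (the white-line region) says about 0.6° remains. I'll make that move, then relax the side push.

```bash
python3 -m handwheel '{"moves":[{"tx":-0.0001,"ty":-0.0003,"tz":0,"spin":0},{"tx":-0.0001,"ty":-0.0005,"tz":0,"spin":0},{"tx":-0.0001,"ty":-0.0005,"tz":0,"spin":0},{"tx":-0.0001,"ty":-0.0005,"tz":0,"spin":0},{"tx":-0.0001,"ty":-0.0005,"tz":0,"spin":0}]}'
python3 -m handwheel '{"moves":[{"tx":0,"ty":0.0004,"tz":0,"spin":0},{"tx":0,"ty":0.0006,"tz":0,"spin":0},{"tx":0,"ty":0.0006,"tz":0,"spin":0},{"tx":0,"ty":0.0006,"tz":0,"spin":0},{"tx":0,"ty":0.0006,"tz":0,"spin":0}]}'
python3 - <<'E'
from h import *
i2=avg(8,"i2.npy");ang((.5103,-.1272));print(*feats(i2.astype(np.uint8)))
s=np.load("stop.npy").astype(float)
c=lambda f:cv2.resize(f[105:175,365:440].astype(np.uint8),(398,370),interpolation=2)
cv2.imwrite("pics/cmp.png",np.hstack([c(s),c(i2)]))
E
```

```text
t: 31.92
eef_pos: [0.5587, -0.1269, 0.2337]
ee_rot: [0.996, -0.084, -0.001, 0.0]
force: [0.9, -2.8, 5.9]
width: 0.0207
finger_force: 59.9
t: 32.55
eef_pos: [0.5586, -0.127, 0.2336]
ee_rot: [0.996, -0.084, -0.001, -0.0]
force: [-0.5, -0.6, 6.4]
width: 0.0207
finger_force: 59.9
ang 1.2 r 45.0mm z 0.2336 Fr 1.6 Ft -1.1 Fz 5.5
[382.63 139.43 113.  ] [421.42 154.72 375.  ]
```

View pics/cmp.png

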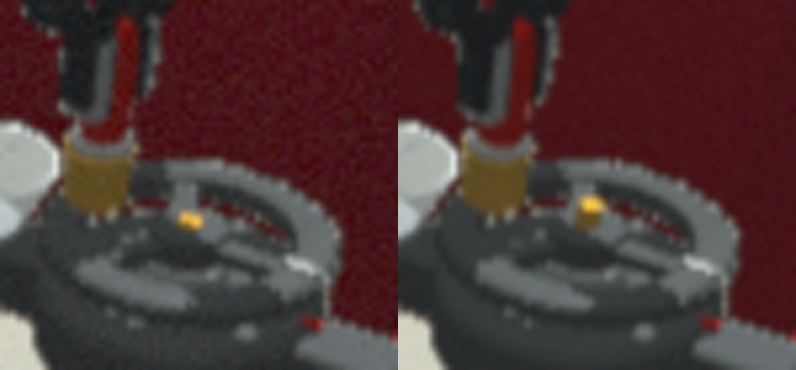

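The two pictures match: the line is at (300,265) on the left and (702,265) on the right, which is the same place within the picture's width. The line feature reads 421.42/154.72 against 421.40/154.72 at the stop. The stem is about 8 mm higher (two turns), and the handle is home and held.

```bash
python3 -c "
from station import job
print(job.finish_job())"
```

```text
the job is handed in; nothing more can be done
None
```

The job is handed in: the red handle is fully home in the socket and still gripped, and the wheel was run clockwise to its stop (about 10 N there), then backed off two full turns. By the camera that setting is good to roughly half a degree. The brush, paddle, French press and jar were never touched.

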